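# Roll test for spacers at the assembly bench

### The job

On the bench stands a small sloping test ramp with a catch pocket at its foot: spacers that roll down into the pocket are good, ones that do not roll are rejects. First take the hexagonal spacer, which has been tried and sits stuck on the ramp, and lay it in the grey tray. Then pick up the sound round tube from the bench (not the tube that is squashed flat), lay it across the upper part of the ramp and let go, so that it rolls down by itself into the catch pocket and stays there; set both parts down rather than dropping them from a height, and do not touch the tube again once it is on the lower part of the ramp.

Things in the scene. Friction and masses are not known exactly. Their poses are not given: they have to be found in the camera images.
- ramp: Fixed black ramp, 124 (x) x 300 mm (y), orange walls; origin centre of underside, z up. Deck 112 mm wide falls 8 deg to +y; height m = 0.012+0.1405*(0.07-y), y -0.15 to 0.07; walls 16 mm above it. Upper part y < -0.01, lower y > 0.03. Then catch pocket, y 0.07-0.144, floor 4 mm, end wall 45 mm, sides 40 mm high. A round tube laid along x rolls down when free; flat-sided parts stay put.
- tray: Fixed open grey plastic reject tray, 140 mm (its x) by 120 mm (its y) outside, 35 mm high, walls and floor 4 mm thick. Origin at the centre of its underside, on the bench; its z is up.
- hexbar: Plain aluminium hexagonal spacer, 70 mm long, 30 mm across flats (34.6 across corners), about 140 g. Origin at its centre, x along its length. It starts on the deck, across the ramp, resting on a flat, one edge pointing uphill and one downhill.
- tube: Plain aluminium round tube, 70 mm long, 30 mm diameter, about 60 g. Origin at its centre, x along its length (turned about it by any angle). Starts lying on the bench, centre 15 mm up. Not the squashed tube, a flat oval 40 mm wide and 16 mm high, which also lies on the bench, 140 mm or more away.
Mind the look-alikes: they are no part of the job. What is shaped like the tube but pink is not meant.

How it is judged:
By the outcome, as a careful person would: the job done as asked, in the order asked, and still so for the second after the job is handed in, with the robot touching nothing.
It also fails if it takes over 64 s, if anything falls off the work surface, if the arm or the gripper's body presses on something with over 40 N, if the wrist force passes 120 N, or if a joint passes its speed limit or range.

### The arm

A 6-joint arm with a two-finger parallel gripper is mounted at the origin on the work surface. World frame = base frame: x ahead of the robot, y to its left, z up, the work surface at z = 0. Lengths are in m, angles in rad, forces in N, time in s.
With the tool pointing down it reaches from about 0.3 to 0.85 m from the base axis. Payload 4.2 kg.
Tool frame: the origin (TCP) lies between the finger pads; the fingertips stand 17 mm ahead of it and the grasp point (between the pads) lies 2 mm behind it; z points along the fingers, y is the line along which they close (so a half turn about z gives the same grasp; the last joint's range is limited). The gripper opens to 91 mm and grips with 3 to 60 N. Pads are 32 mm wide; open, the fingers measure 118 mm over their backs; the gripper's body (76 mm by 178 mm) begins 60 mm behind the grasp point.
Start: joints at [-1.179, 0.32, 1.565, -0, 1.257, -0.02], TCP at [0.23, -0.527, 0.231] pointing down, gripper open.
Joint ranges: [-3.11, 3.11], [-0.84, 2.01], [0.21, 2.61], [-1.34, 4.49], [0.05, 2.63], [-2.56, 2.56]. Speed limits (rad/s): [2.57, 2.57, 3.14, 3.14, 3.14, 3.14].

### API

Orientations are given as a unit quaternion [x, y, z, w].
In Python, from workcell import env gives the robot as it stands. The module is installed in compiled form; this text tells all that it offers.
- The arm moves only by the shell command python3 -m inch 'ROWS' [FORCE]. ROWS is JSON, a list that holds one entry, the list of rows, each a list of 7 numbers: the turn, a rotation vector about the tool's x, y, z scaled (see below), then the shift along the tool's x, y, z scaled (see below), then the gripper command: -1 is fully open, 1 is shut, values between are in proportion. In form: [[[wx, wy, wz, dx, dy, dz, hand], ...]]. A call has exactly 10 rows; each row is the pose to reach, as a shift and turn from the pose commanded when the call began, along the tool's axes at that moment, turning the shorter way round; what a row does not reach only later rows make up. The controller multiplies each number of a shift by 0.75 m and each number of a turn by 180 degrees. A row lasts 1/10 s, in which the tool goes at most 50 mm and 8.59 degrees, less where a joint would pass 70% of its speed; a pose out of reach is approached as far as the arm can. A call with a number of a shift or a turn outside -1 to 1 is refused whole. A call with a gripper value outside its range is refused whole. The fingers move at their own pace and stop on an object; FORCE is the grip in N (left out, the last holds). Time passes only in rows, so rows that repeat a pose let the fingers close, or fill a call up. It gives the time, the measured TCP pose, the force, the opening and the grip force at its end, in the units of the state.
- env.sense(): the state, without advancing time (a new reading comes with each control period).
- env.get_image(name): name is "scene" or "top" or "wrist"; returns (picture, depth): 420x560x3 uint8, red, green, blue; 420x560 float32, m along the optical axis (not along the pixel's ray), 0 where there is no reading.
- env.calibration(name): a dict with "fx", "fy", "cx", "cy" (pixels), "xyz" and "rotation" of the camera in the world. Camera axes: x right, y down, z forward; pixel columns grow to the right and rows downward; lengths in m; the calibration is good to about 2 mm. A picture is of the moment at which its call begins: read the wrist's pose just before it. calibration takes no time and is no camera call; for the wrist camera it gives the pose at the moment of the call.
- env.close_job(): hands the job in; it is judged then, once.
The state is a dict: "time": time; "joint_positions": joint angles; "joint_velocities": joint speeds; "joint_torque": joint torques, N m; "position": TCP position; "ee_rot": TCP orientation; "contact_force": force on the tool from outside, world axes, zero at the start; "ft_torque": the same for the moment, N m; "opening": finger opening in m; "grip_force": force on a finger pad.
Only numpy, scipy, OpenCV 4.12 (cv2) and the standard library are available. Lean on these libraries where they do the work, as an engineer would, in place of code of your own. Each camera call takes 0.05 s, during which the arm holds its last target. There are 200 camera calls.

## Working session

There is one attempt and no reset: what is moved stays moved. The work goes in short steps, Python scripts to look and compute and a shell command to move; the robot and the scene stay as the last step left them, time stands still between calls to the robot, and variables do not carry over. Pictures are saved under pics/ and viewed, at most 10 in all, crops included, and the job is handed in when it is done.

```bash
mkdir -p pics
python3 - <<'E'
from workcell import env
import cv2,numpy as np
s=env.sense();print(s)
for n in("top","scene"):
    p,d=env.get_image(n);c=env.calibration(n);print(n,c)
    cv2.imwrite(f"pics/{n}0.png",p[:,:,::-1]);np.savez(f"{n}0.npz",p=p,d=d)
E
```

```text
{'time': 0.0, 'joint_positions': array([-1.17901893e+00,  3.20285884e-01,  1.56570440e+00, -5.45900166e-06,
        1.25735688e+00, -2.00062723e-02]), 'joint_velocities': array([ 0.00046422,  0.00139032,  0.00124752, -0.0005652 , -0.00087894,
       -0.00186003]), 'joint_torque': array([-2.53578459e-03, -4.12461805e+01, -2.31978071e+01,  7.25922128e-02,
        4.58117772e-02, -1.54101836e-04]), 'position': array([ 0.22995396, -0.5264948 ,  0.23011385]), 'ee_rot': array([ 9.78878498e-01,  2.04440985e-01, -1.64683051e-04, -8.61665057e-04]), 'contact_force': array([-0.45596589, -0.11526813, -0.39188587]), 'ft_torque': array([-0.0137937 ,  0.00047619,  0.00611625]), 'grip_force': 0.0, 'opening': 0.09126240107306051}
top {'fx': 438.8930150466297, 'fy': 438.8930150466297, 'cx': 276.86250822401604, 'cy': 208.48647820755644, 'xyz': array([ 0.40802908, -0.0901198 ,  0.97289321]), 'rotation': array([ 0.712771  , -0.69509538,  0.06469157, -0.06793313])}
scene {'fx': 440.804262942632, 'fy': 440.804262942632, 'cx': 281.1282758803177, 'cy': 214.64030731207922, 'xyz': array([ 0.99416906, -0.38306703,  0.73103038]), 'rotation': array([ 0.83412696,  0.43848309, -0.15408491, -0.29702296])}
```

View pics/top0.png

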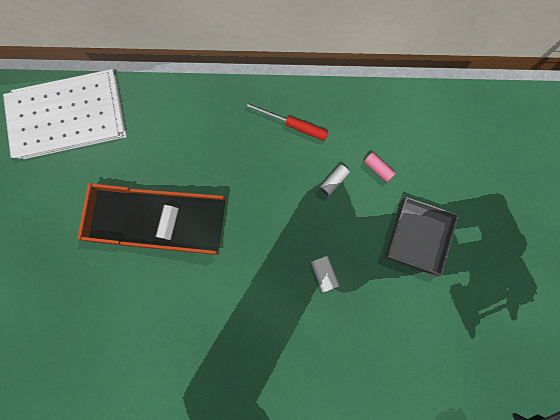

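View pics/scene0.png

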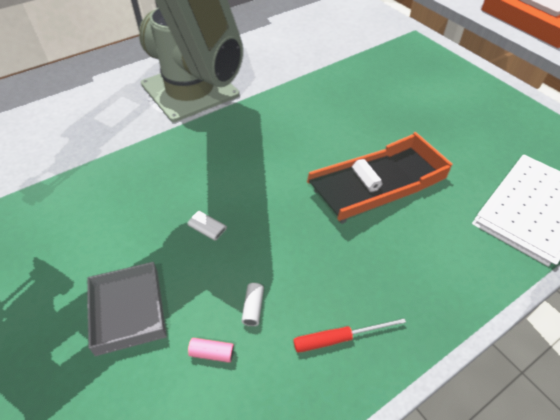

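The top view shows the ramp spanning columns 80–225, with its pocket at the left end. The hexbar is at (167,222), the round tube at (335,180), the squashed one at (324,274), the pink one at (379,167) and the tray at (422,235). Next I'll measure them.

```bash
cat > h.py <<'E'
import numpy as np,cv2
from scipy.spatial.transform import Rotation as R
def cloud(d,c):
    v,u=np.mgrid[:d.shape[0],:d.shape[1]]
    P=np.dstack([(u-c["cx"])/c["fx"]*d,(v-c["cy"])/c["fy"]*d,d])
    return P@R.from_quat(c["rotation"]).as_matrix().T+c["xyz"]
def rect(pts):
    (x,y),(w,h),a=cv2.minAreaRect(pts.astype(np.float32))
    b=cv2.boxPoints(((x,y),(w,h),a)); e=b[1]-b[0]; f=b[2]-b[1]
    l=e if np.hypot(*e)>np.hypot(*f) else f
    return np.round([x,y],4),np.round(sorted([w,h]),4),round(float(np.degrees(np.arctan2(l[1],l[0])))%180,1)
def togo(s,target,yaw_closing=None):
    """shift in tool axes/0.75 to world target"""
    r=R.from_quat(s["ee_rot"]); return r.inv().apply(np.array(target)-s["position"])/0.75
E
python3 - <<'E'
from h import *
from workcell import env
c=env.calibration("top");z=np.load("top0.npz");p=z["p"];W=cloud(z["d"],c)
hsv=cv2.cvtColor(p,cv2.COLOR_RGB2HSV)
def comp(mask,uv,name):
    n,l=cv2.connectedComponents(mask.astype(np.uint8));k=l[uv[1],uv[0]];m=l==k
    P=W[m];print(name,k,m.sum(),rect(P[:,:2]),"z",np.percentile(P[:,2],[5,50,95]).round(4));return m
high=(W[:,:,2]>0.006)&(z["d"]>0)
for n,uv in dict(tube=(335,180),flat=(324,274),pink=(379,167),tray=(405,205)).items(): comp(high,uv,n)
org=cv2.inRange(hsv,(3,120,60),(16,255,255))>0
roi=np.zeros_like(org);roi[175:262,70:235]=1
blk=(hsv[:,:,2]<60);white=(hsv[:,:,1]<60)&(hsv[:,:,2]>110)
comp(white&(W[:,:,2]>.02),(167,222),"hex")
m=high&roi
m[:, :]=m
P=W[m&(W[:,:,2]>.01)];print("ramp",rect(P[:,:2]),P[:,2].max())
P=W[org&roi];print("walls",rect(P[:,:2]),P[:,2].max())
for u in range(85,230,10):print(u,W[215,u].round(3),p[215,u])
E
```

```text
tube 108 432 (array([ 0.6579, -0.2089]), array([0.0296, 0.0708]), 139.2) z [0.017  0.0273 0.0319]
flat 461 600 (array([ 0.4494, -0.1894]), array([0.0395, 0.0705]), 22.3) z [0.0122 0.016  0.0189]
pink 82 431 (array([ 0.6926, -0.3133]), array([0.0365, 0.0696]), 46.3) z [0.0167 0.0276 0.0317]
tray 0 216201 (array([ 0.7593, -0.0698]), array([1.2477, 2.3704]), 90.1) z [-0.6199  0.0008  0.0041]
hex 170 499 (array([0.4996, 0.0341]), array([0.0725, 0.3   ]), 67.2) z [0.0441 0.0555 0.0595]
ramp (array([0.5578, 0.1858]), array([0.1246, 0.3034]), 85.3) 0.061791882192028025
walls (array([0.5454, 0.1132]), array([0.1746, 0.4587]), 76.8) 0.9728932106588605
85 [0.56  0.329 0.043] [91 45 25]
95 [0.567 0.324 0.004] [41 42 41]
105 [0.567 0.3   0.008] [37 41 37]
115 [0.568 0.279 0.006] [39 40 39]
125 [0.568 0.255 0.009] [35 37 36]
135 [0.568 0.231 0.013] [34 37 36]
145 [0.567 0.207 0.02 ] [37 40 37]
155 [0.568 0.185 0.02 ] [39 41 39]
165 [0.562 0.153 0.056] [209 208 208]
175 [0.564 0.134 0.048] [173 174 175]
185 [0.567 0.116 0.032] [44 47 43]
195 [0.567 0.093 0.037] [36 40 37]
205 [0.568 0.072 0.036] [37 42 36]
215 [0.568 0.05  0.04 ] [35 42 40]
225 [0.575 0.033 0.001] [38 72 53]
```

Run:
```python
from h import *
from workcell import env
c=env.calibration("top");z=np.load("top0.npz");p=z["p"];W=cloud(z["d"],c)
a=np.radians(-4.7);Q=(W[:,:,:2]-[.5578,.1858])@np.array([[np.cos(a),-np.sin(a)],[np.sin(a),np.cos(a)]])
x,y=Q[:,:,0],Q[:,:,1]
deck=.012+.1405*(.07-y)
m=(abs(x)<.052)&(y>-.14)&(y<.06)&(W[:,:,2]>deck+.01)
P=W[m];print("hex",rect(P[:,:2]),np.percentile(P[:,2],[5,50,95]),"ramp frame",Q[m].mean(0),rect(Q[m]))
t=m&(W[:,:,2]>deck+.025);print("hex top",rect(W[t][:,:2]))
roi=np.zeros_like(m);roi[190:280,380:462]=1
P=W[roi&(W[:,:,2]>.025)];print("tray",rect(P[:,:2]),np.percentile(P[:,2],[5,50,95]))
print("floor z err deck", np.median((W[:,:,2]-deck)[(abs(x)<.045)&(y<-.05)&(y>-.14)]))
for n,uv in dict(tube=(335,180)).items():
    n_,l=cv2.connectedComponents(((W[:,:,2]>.006)).astype(np.uint8));P=W[l==l[uv[1],uv[0]]];P=P[P[:,2]>.024];print(rect(P[:,:2]),P.mean(0))
s=env.sense();print(R.from_quat(s["ee_rot"]).as_matrix().round(3))
```

```text
hex (array([0.5489, 0.1532]), array([0.0352, 0.0703]), 169.6) [0.0455141  0.05550922 0.0593746 ] ramp frame [-0.00699851 -0.03631678] (array([-0.0062, -0.0332]), array([0.0352, 0.0703]), 174.3)
hex top (array([0.549 , 0.1532]), array([0.0256, 0.07  ]), 170.3)
tray (array([ 0.5202, -0.2803]), array([0.1744, 0.4056]), 97.3) [0.02665193 0.03422365 0.03823773]
floor z err deck 0.00046798387205042313
(array([ 0.5528, -0.1509]), array([0.0358, 0.3121]), 150.7) [ 0.65619905 -0.20825966  0.03397813]
[[ 0.916  0.4   -0.001]
 [ 0.4   -0.916  0.001]
 [ 0.    -0.002 -1.   ]]
```

```bash
cat >> h.py <<'E'
def plan(pos,close_deg,tilt=0,down=85.3):
    """numbers for a row: TCP to pos, closing line at close_deg (world), tool leaning by tilt so -z_tool tips toward 'down' """
    from workcell import env
    s=env.sense(); r=R.from_quat(s["ee_rot"])
    k=np.radians(close_deg);y=np.array([np.cos(k),np.sin(k),0]);z=np.array([0,0,-1.]);x=np.cross(y,z)
    M=R.from_matrix(np.c_[x,y,z]); d=np.radians(down)
    M=R.from_rotvec(np.radians(tilt)*np.array([-np.sin(d),np.cos(d),0]))*M
    w=(r.inv()*M).as_rotvec()/np.pi; t=r.inv().apply(np.array(pos)-s["position"])/.75
    print("row",np.round(np.r_[w,t],4).tolist(),"| t",round(s["time"],2),"pos",s["position"].round(4),"open",round(s["opening"],4),"q",s["joint_positions"].round(2)); return M
E
python3 - <<'E'
from h import *
C=np.array([.549,.1515,.0418])
M=plan(C,-100,8);print(M.as_matrix()[:,2])
n=-M.as_matrix()[:,2]
plan(C+.10*n,-100,8)
E
```

```text
row [-0.0447, -0.0088, 0.1863, 0.7517, -0.6578, 0.2523] | t 0.1 pos [ 0.23   -0.5265  0.2302] open 0.0919 q [-1.18  0.32  1.57 -0.    1.26 -0.02]
[-0.01140364 -0.13870512 -0.99026807]
row [-0.0447, -0.0088, 0.1863, 0.7605, -0.6744, 0.1202] | t 0.1 pos [ 0.23   -0.5265  0.2302] open 0.0919 q [-1.18  0.32  1.57 -0.    1.26 -0.02]
```

```bash
T='[-0.045,-0.009,0.186,0.76,-0.674,0.12,-1]'
python3 -m inch '[[[-0.045,-0.009,0.186,0.76,-0.674,0.12,-1],[-0.045,-0.009,0.186,0.76,-0.674,0.12,-1],[-0.045,-0.009,0.186,0.76,-0.674,0.12,-1],[-0.045,-0.009,0.186,0.76,-0.674,0.12,-1],[-0.045,-0.009,0.186,0.76,-0.674,0.12,-1],[-0.045,-0.009,0.186,0.76,-0.674,0.12,-1],[-0.045,-0.009,0.186,0.76,-0.674,0.12,-1],[-0.045,-0.009,0.186,0.76,-0.674,0.12,-1],[-0.045,-0.009,0.186,0.76,-0.674,0.12,-1],[-0.045,-0.009,0.186,0.76,-0.674,0.12,-1]]]' 30
python3 - <<'E'
from h import *
C=np.array([.549,.1515,.0418])
M=plan(C,-100,8);n=-M.as_matrix()[:,2]
plan(C+.10*n,-100,8)
E
```

```text
time: 1.1
position: [0.4286, -0.0981, 0.1752]
ee_rot: [0.994, -0.086, 0.001, 0.071]
contact_force: [1.0, -1.3, 1.0]
opening: 0.0914
grip_force: 0.0
row [0.0008, -0.0003, 0.0003, 0.0986, -0.3772, 0.1272] | t 1.1 pos [ 0.4286 -0.0981  0.1752] open 0.0914 q [-0.15  0.15  1.95 -0.17  1.03  1.68]
row [0.0008, -0.0003, 0.0003, 0.0987, -0.3768, -0.0061] | t 1.1 pos [ 0.4286 -0.0981  0.1752] open 0.0914 q [-0.15  0.15  1.95 -0.17  1.03  1.68]
```

```bash
python3 -m inch '[[[0,0,0,0.098,-0.376,-0.006,-1],[0,0,0,0.098,-0.376,-0.006,-1],[0,0,0,0.098,-0.376,-0.006,-1],[0,0,0,0.098,-0.376,-0.006,-1],[0,0,0,0.098,-0.376,-0.006,-1],[0,0,0,0.098,-0.376,-0.006,-1],[0,0,0,0.098,-0.376,-0.006,-1],[0,0,0,0.098,-0.376,-0.006,-1],[0,0,0,0.098,-0.376,-0.006,-1],[0,0,0,0.098,-0.376,-0.006,-1]]]'
python3 - <<'E'
from h import *
from workcell import env
c=env.calibration("wrist");p,d=env.get_image("wrist");W=cloud(d,c)
cv2.imwrite("pics/w1.png",p[:,:,::-1])
a=np.radians(-4.7);Q=(W[:,:,:2]-[.5578,.1858])@np.array([[np.cos(a),-np.sin(a)],[np.sin(a),np.cos(a)]])
x,y=Q[:,:,0],Q[:,:,1];deck=.012+.1405*(.07-y)
m=(d>0)&(abs(x)<.052)&(y>-.14)&(y<.06)&(W[:,:,2]>deck+.01)&(W[:,:,2]<.075)
print(m.sum(),rect(W[m][:,:2]),np.percentile(W[m][:,2],[5,95]))
t=m&(W[:,:,2]>deck+.027);print(rect(W[t][:,:2]),W[t].mean(0))
C=np.array([.549,.1515,.0418])
M=plan(C,-100,8);n=-M.as_matrix()[:,2]
plan(C+.006*n,-100,8)
E
```

```text
time: 2.1
position: [0.5487, 0.1614, 0.1414]
ee_rot: [0.994, -0.087, 0.0, 0.071]
contact_force: [-0.6, -0.6, -0.2]
opening: 0.0914
grip_force: 0.0
3118 (array([0.5513, 0.1528]), array([0.0342, 0.0708]), 168.7) [0.04211721 0.05763982]
(array([0.5514, 0.1546]), array([0.0218, 0.0702]), 168.9) [0.55292945 0.15470594 0.05603138]
row [0.0008, -0.0002, -0.0002, 0.0007, -0.0058, 0.1335] | t 2.15 pos [0.5488 0.1615 0.1415] open 0.0912 q [ 0.34  0.41  1.67 -0.14  1.12  2.15]
row [0.0008, -0.0002, -0.0002, 0.0007, -0.0058, 0.1255] | t 2.15 pos [0.5488 0.1615 0.1415] open 0.0912 q [ 0.34  0.41  1.67 -0.14  1.12  2.15]
```

View pics/w1.png

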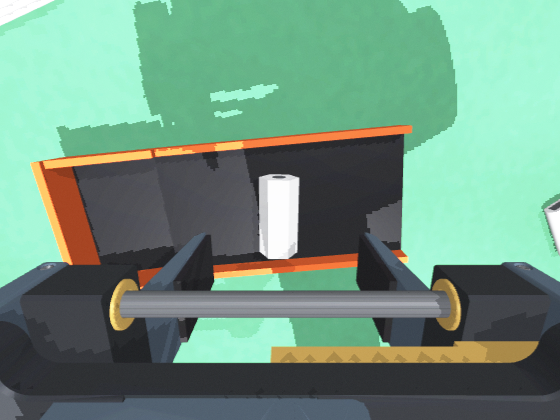

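The wrist view shows the hexbar at (279,217), square between the fingers. Descending to grip it now.

```bash
python3 -m inch '[[[0,0,-0.005,0.002,-0.006,0.06,-1],[0,0,-0.005,0.002,-0.006,0.09,-1],[0,0,-0.005,0.002,-0.006,0.11,-1],[0,0,-0.005,0.002,-0.006,0.125,-1],[0,0,-0.005,0.002,-0.006,0.125,-1],[0,0,-0.005,0.002,-0.006,0.125,-1],[0,0,-0.005,0.002,-0.006,0.125,0.5],[0,0,-0.005,0.002,-0.006,0.125,1],[0,0,-0.005,0.002,-0.006,0.125,1],[0,0,-0.005,0.002,-0.006,0.125,1]]]' 25
```

```text
time: 3.15
position: [0.5506, 0.1538, 0.0481]
ee_rot: [0.994, -0.079, 0.0, 0.071]
contact_force: [-0.1, -0.5, 0.8]
opening: 0.0622
grip_force: 0.0
```

```bash
python3 -m inch '[[[0,0,0,0,0,0,1],[0,0,0,0,0,0,1],[0,0,0,0,0,0,1],[0,0,0,0,0,0,1],[0,0,0,0,0,0,1],[0,0,0,0,0,0,1],[0,0,0,0,0,0,1],[0,0,0,0,0,-0.01,1],[0,0,0,0,0,-0.03,1],[0,0,0,0,0,-0.03,1]]]'
python3 - <<'E'
from h import *
from workcell import env
# tray from first top picture: points on rim, oriented
c=env.calibration("top");z=np.load("top0.npz");W=cloud(z["d"],c);p=z["p"]
hsv=cv2.cvtColor(p,cv2.COLOR_RGB2HSV)
m=(abs(W[:,:,0]-.52)<.13)&(W[:,:,1]<-.28)&(W[:,:,1]>-.52)&(W[:,:,2]>.02)&(W[:,:,2]<.05)&(hsv[:,:,1]<90)
n,l,st,ce=cv2.connectedComponentsWithStats(m.astype(np.uint8));k=1+st[1:,4].argmax()
print("tray",rect(W[l==k][:,:2]),st[1:].tolist())
plan([.52,-.4,.1],-100)
E
```

```text
time: 4.15
position: [0.5521, 0.1575, 0.0718]
ee_rot: [0.994, -0.079, 0.002, 0.07]
contact_force: [0.1, -0.1, -1.8]
opening: 0.0336
grip_force: 24.8
tray (array([ 0.5362, -0.3984]), array([0.1209, 0.1416]), 161.9) [[386, 197, 73, 79, 807]]
row [0.0444, -0.0052, 0.0053, 0.0744, 0.7388, 0.0671] | t 4.15 pos [0.5521 0.1575 0.0718] open 0.0336 q [ 0.33  0.49  1.75 -0.16  0.97  2.15]
```

Run:
```python
from h import *
plan([.552,.13,.16],-108,4)
plan([.5362,-.3984,.12],-108)
```

```text
row [0.022, -0.0048, 0.0497, 0.0073, 0.0523, -0.1113] | t 4.15 pos [0.5521 0.1575 0.0718] open 0.0336 q [ 0.33  0.49  1.75 -0.16  0.97  2.15]
row [0.044, -0.0083, 0.0497, 0.0958, 0.737, 0.0402] | t 4.15 pos [0.5521 0.1575 0.0718] open 0.0336 q [ 0.33  0.49  1.75 -0.16  0.97  2.15]
```

```bash
python3 -m inch '[[[0,0,0,0,0,-0.06,1],[0.01,0,0.02,0.007,0.05,-0.11,1],[0.044,-0.008,0.05,0.02,0.12,-0.11,1],[0.044,-0.008,0.05,0.03,0.19,-0.10,1],[0.044,-0.008,0.05,0.04,0.25,-0.09,1],[0.044,-0.008,0.05,0.05,0.32,-0.08,1],[0.044,-0.008,0.05,0.06,0.38,-0.06,1],[0.044,-0.008,0.05,0.07,0.45,-0.03,1],[0.044,-0.008,0.05,0.08,0.51,-0.01,1],[0.044,-0.008,0.05,0.088,0.58,0.01,1]]]'
python3 - <<'E'
from h import *
plan([.5362,-.3984,.12],-108)
plan([.5362,-.3984,.028],-108)
E
```

```text
time: 5.15
position: [0.5477, -0.2644, 0.1262]
ee_rot: [0.988, -0.157, -0.002, 0.001]
contact_force: [1.6, -0.1, -0.6]
opening: 0.0337
grip_force: 24.8
row [0.0007, 0.0011, -0.0004, 0.0409, 0.1746, 0.0085] | t 5.15 pos [ 0.5477 -0.2644  0.1262] open 0.0337 q [-0.47  0.45  1.63 -0.    1.06  1.42]
row [0.0007, 0.0011, -0.0004, 0.0413, 0.1744, 0.1312] | t 5.15 pos [ 0.5477 -0.2644  0.1262] open 0.0337 q [-0.47  0.45  1.63 -0.    1.06  1.42]
```

```bash
python3 -m inch '[[[0,0,0,0.02,0.065,0.008,1],[0,0,0,0.03,0.12,0.008,1],[0,0,0,0.041,0.174,0.008,1],[0,0,0,0.041,0.174,0.03,1],[0,0,0,0.041,0.174,0.07,1],[0,0,0,0.041,0.174,0.09,1],[0,0,0,0.041,0.174,0.105,1],[0,0,0,0.041,0.174,0.117,1],[0,0,0,0.041,0.174,0.125,1],[0,0,0,0.041,0.174,0.125,1]]]'
python3 - <<'E'
from h import *
plan([.5362,-.3984,.026],-108)
E
```

```text
time: 6.15
position: [0.5369, -0.396, 0.0334]
ee_rot: [0.988, -0.157, -0.002, 0.001]
contact_force: [-0.1, 0.3, -2.4]
opening: 0.0332
grip_force: 24.8
row [0.0007, 0.0009, -0.0002, 0.0001, 0.0034, 0.0099] | t 6.15 pos [ 0.5369 -0.396   0.0334] open 0.0332 q [-0.65  0.63  1.58 -0.    0.94  1.24]
```

```bash
python3 -m inch '[[[0,0,0,0,0,0.003,1],[0,0,0,0,0,0.006,1],[0,0,0,0,0,0.008,1],[0,0,0,0,0,0.009,1],[0,0,0,0,0,0.009,1],[0,0,0,0,0,0.009,1],[0,0,0,0,0,0.009,1],[0,0,0,0,0,0.009,1],[0,0,0,0,0,0.009,1],[0,0,0,0,0,0.009,1]]]'
```

```text
time: 7.15
position: [0.5369, -0.3963, 0.027]
ee_rot: [0.988, -0.157, -0.001, 0.001]
contact_force: [-1.1, 0.8, -1.1]
opening: 0.0336
grip_force: 24.8
```

```bash
python3 -m inch '[[[0,0,0,0,0,0.001,1],[0,0,0,0,0,0.002,1],[0,0,0,0,0,0.003,1],[0,0,0,0,0,0.003,1],[0,0,0,0,0,0.003,1],[0,0,0,0,0,0.003,0.2],[0,0,0,0,0,0.003,-0.1],[0,0,0,0,0,0.003,-0.2],[0,0,0,0,0,0.003,-0.2],[0,0,0,0,0,0.003,-0.2]]]'
python3 -m inch '[[[0,0,0,0,0,0,-0.2],[0,0,0,0,0,-0.01,-0.2],[0,0,0,0,0,-0.03,-0.2],[0,0,0,0,0,-0.08,-0.2],[0,0,0,0,0,-0.14,-0.3],[0,0,0,0,0,-0.18,-1],[0,0,0,0,0,-0.2,-1],[0,0,0,0,0,-0.2,-1],[0,0,0,0,0,-0.2,-1],[0,0,0,0,0,-0.2,-1]]]'
python3 - <<'E'
from h import *
from workcell import env
p,d=env.get_image("wrist");cv2.imwrite("pics/w2.png",p[:,:,::-1])
p,d=env.get_image("top");np.savez("top1.npz",p=p,d=d);W=cloud(d,env.calibration("top"))
n,l=cv2.connectedComponents((W[:,:,2]>.006).astype(np.uint8));P=W[l==l[180,335]];print(len(P),rect(P[:,:2]),P[:,2].max())
plan([.6575,-.2085,.12],-131)
E
```

```text
time: 8.15
position: [0.5369, -0.3963, 0.0247]
ee_rot: [0.988, -0.157, -0.001, 0.001]
contact_force: [0.0, 0.1, 0.6]
opening: 0.0547
grip_force: 0.0
time: 9.15
position: [0.5366, -0.3956, 0.1735]
ee_rot: [0.988, -0.157, -0.003, 0.0]
contact_force: [0.2, -0.8, -0.4]
opening: 0.0912
grip_force: 0.0
434 (array([ 0.5538, -0.1499]), array([0.0398, 0.3126]), 150.5) 0.9728932106588605
row [0.0008, 0.0015, 0.1274, 0.076, -0.2872, 0.0702] | t 9.25 pos [ 0.5368 -0.3956  0.1733] open 0.0911 q [-0.65  0.5   1.42 -0.    1.22  1.24]
```

View pics/w2.png

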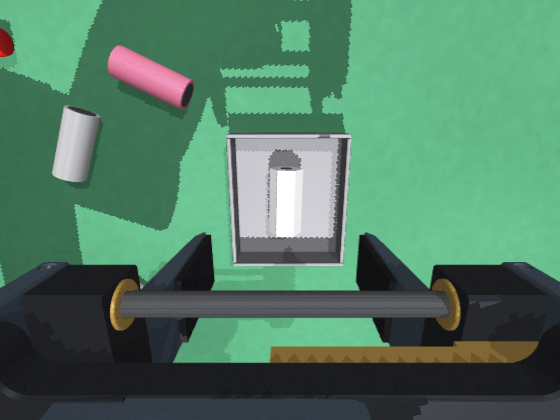

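The hexbar lies flat in the tray at (287,203), and the sound tube is at (76,145). Moving over the tube.

```bash
python3 -m inch '[[[0,0,0.127,0.076,-0.287,0.07,-1],[0,0,0.127,0.076,-0.287,0.07,-1],[0,0,0.127,0.076,-0.287,0.07,-1],[0,0,0.127,0.076,-0.287,0.07,-1],[0,0,0.127,0.076,-0.287,0.07,-1],[0,0,0.127,0.076,-0.287,0.07,-1],[0,0,0.127,0.076,-0.287,0.07,-1],[0,0,0.127,0.076,-0.287,0.07,-1],[0,0,0.127,0.076,-0.287,0.07,-1],[0,0,0.127,0.076,-0.287,0.07,-1]]]'
python3 - <<'E'
from h import *
from workcell import env
c=env.calibration("wrist");p,d=env.get_image("wrist");W=cloud(d,c);cv2.imwrite("pics/w3.png",p[:,:,::-1])
hsv=cv2.cvtColor(p,cv2.COLOR_RGB2HSV)
m=(d>0)&(np.hypot(W[:,:,0]-.6575,W[:,:,1]+.2085)<.06)&(W[:,:,2]>.006)&(W[:,:,2]<.045)
P=W[m];print(len(P),rect(P[:,:2]),P[:,2].max());P=P[P[:,2]>.026];print(rect(P[:,:2]),P.mean(0))
plan([.6575,-.2085,.02],-131)
E
```

```text
time: 10.25
position: [0.6577, -0.2105, 0.122]
ee_rot: [0.937, -0.35, -0.001, 0.001]
contact_force: [-0.2, -1.1, -0.5]
opening: 0.0915
grip_force: 0.0
2602 (array([ 0.6607, -0.2102]), array([0.03  , 0.0708]), 139.6) 0.031728036298226237
(array([ 0.6606, -0.2101]), array([0.0219, 0.0707]), 139.5) [ 0.6618548  -0.21118265  0.02866442]
row [0.001, 0.0002, -0.0001, -0.0017, -0.002, 0.136] | t 10.3 pos [ 0.6578 -0.2103  0.122 ] open 0.0918 q [-0.32  0.58  1.42 -0.    1.14  1.96]
```

View pics/w3.png

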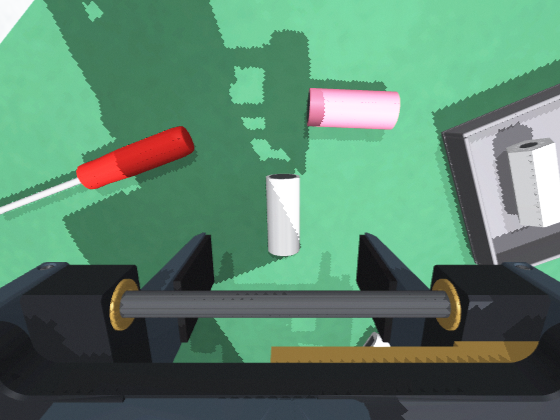

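The tube is at (283,215), centred between the fingers, and the pink tube at (353,108) is clear.

```bash
python3 -m inch '[[[0,0,-0.003,0.002,-0.002,0.06,-1],[0,0,-0.003,0.002,-0.002,0.1,-1],[0,0,-0.003,0.002,-0.002,0.12,-1],[0,0,-0.003,0.002,-0.002,0.133,-1],[0,0,-0.003,0.002,-0.002,0.133,-1],[0,0,-0.003,0.002,-0.002,0.133,0.3],[0,0,-0.003,0.002,-0.002,0.133,1],[0,0,-0.003,0.002,-0.002,0.133,1],[0,0,-0.003,0.002,-0.002,0.133,1],[0,0,-0.003,0.002,-0.002,0.133,1]]]' 15
python3 -m inch '[[[0,0,0,0,0,0,1],[0,0,0,0,0,0,1],[0,0,0,0,0,0,1],[0,0,0,0,0,0,1],[0,0,0,0,0,0,1],[0,0,0,0,0,0,1],[0,0,0,0,0,0,1],[0,0,0,0,0,0,1],[0,0,0,0,0,0,1],[0,0,0,0,0,0,1]]]'
python3 - <<'E'
from h import *
plan([.6603,-.21,.12],-131)
E
```

```text
time: 11.3
position: [0.6601, -0.2092, 0.0223]
ee_rot: [0.939, -0.345, -0.001, 0.001]
contact_force: [-0.2, -0.1, -0.7]
opening: 0.0542
grip_force: 0.0
time: 12.3
position: [0.6599, -0.2092, 0.0218]
ee_rot: [0.939, -0.345, -0.001, 0.001]
contact_force: [0.0, -0.6, -1.2]
opening: 0.0296
grip_force: 15.0
row [0.0011, 0.0004, 0.0034, 0.0009, 0.0009, -0.131] | t 12.3 pos [ 0.6599 -0.2092  0.0218] open 0.0296 q [-0.32  0.67  1.52 -0.    0.95  1.96]
```

```bash
python3 -m inch '[[[0,0,0,0,0,-0.03,1],[0,0,0,0,0,-0.08,1],[0,0,0,0,0,-0.13,1],[0,0,0,0,0,-0.16,1],[0,0,0,0,0,-0.17,1],[0,0,0,0,0,-0.17,1],[0,0,0,0,0,-0.17,1],[0,0,0,0,0,-0.17,1],[0,0,0,0,0,-0.17,1],[0,0,0,0,0,-0.17,1]]]'
python3 - <<'E'
from h import *
plan([.5511,.1042,.12],-94.7,8)
E
```

```text
time: 13.3
position: [0.66, -0.2089, 0.1482]
ee_rot: [0.939, -0.345, -0.002, 0.001]
contact_force: [0.0, 0.3, -0.9]
opening: 0.0294
grip_force: 15.0
row [-0.0421, 0.0151, -0.1979, -0.381, -0.224, 0.0379] | t 13.3 pos [ 0.66   -0.2089  0.1482] open 0.0294 q [-0.32  0.56  1.38 -0.    1.2   1.95]
```

```bash
python3 -m inch '[[[-0.042,0.015,-0.198,-0.381,-0.224,0.038,1],[-0.042,0.015,-0.198,-0.381,-0.224,0.038,1],[-0.042,0.015,-0.198,-0.381,-0.224,0.038,1],[-0.042,0.015,-0.198,-0.381,-0.224,0.038,1],[-0.042,0.015,-0.198,-0.381,-0.224,0.038,1],[-0.042,0.015,-0.198,-0.381,-0.224,0.038,1],[-0.042,0.015,-0.198,-0.381,-0.224,0.038,1],[-0.042,0.015,-0.198,-0.381,-0.224,0.038,1],[-0.042,0.015,-0.198,-0.381,-0.224,0.038,1],[-0.042,0.015,-0.198,-0.381,-0.224,0.038,1]]]'
python3 - <<'E'
from h import *
from workcell import env
c=env.calibration("wrist");p,d=env.get_image("wrist");W=cloud(d,c);cv2.imwrite("pics/w4.png",p[:,:,::-1])
hsv=cv2.cvtColor(p,cv2.COLOR_RGB2HSV)
m=(d>0)&(abs(W[:,:,0]-.5578)<.1)&(W[:,:,2]>.008)&(W[:,:,2]<.065)&(cv2.inRange(hsv,(3,120,60),(20,255,255))>0)
print(m.sum(),rect(W[m][:,:2]))
plan([.5511,.1042,.0576],-94.7,8)
E
```

```text
time: 14.3
position: [0.5519, 0.1033, 0.1207]
ee_rot: [0.997, -0.041, -0.002, 0.07]
contact_force: [0.1, -0.0, -1.3]
opening: 0.0303
grip_force: 15.0
5113 (array([0.5621, 0.1827]), array([0.1191, 0.2957]), 85.1)
row [0.0001, -0.0005, -0.0004, -0.0014, -0.0132, 0.0831] | t 14.35 pos [0.552  0.103  0.1207] open 0.0294 q [ 0.24  0.41  1.73 -0.15  1.05  1.97]
```

View pics/w4.png

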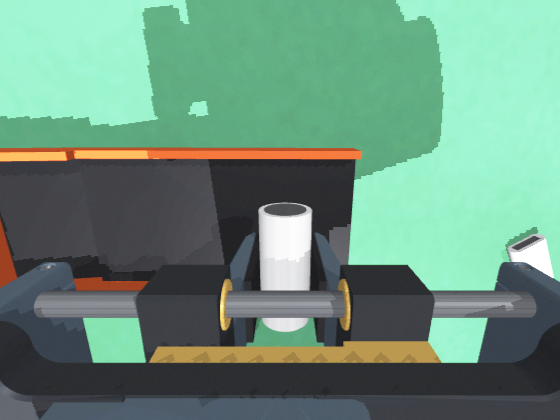

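The tube, at (285,265), is held parallel to the ramp's cross direction and over its upper end. I'll lower it until it touches.

```bash
python3 -m inch '[[[0,0,0,0,-0.013,0.03,1],[0,0,0,0,-0.013,0.05,1],[0,0,0,0,-0.013,0.065,1],[0,0,0,0,-0.013,0.075,1],[0,0,0,0,-0.013,0.08,1],[0,0,0,0,-0.013,0.082,1],[0,0,0,0,-0.013,0.083,1],[0,0,0,0,-0.013,0.083,1],[0,0,0,0,-0.013,0.083,1],[0,0,0,0,-0.013,0.083,1]]]'
python3 - <<'E'
from h import *
plan([.5511,.1042,.0556],-94.7,8)
E
```

```text
time: 15.35
position: [0.5518, 0.1052, 0.058]
ee_rot: [0.997, -0.041, -0.002, 0.07]
contact_force: [-0.1, 0.3, -0.8]
opening: 0.0296
grip_force: 15.0
row [-0.0001, -0.0007, 0.0001, -0.0008, 0.001, 0.0033] | t 15.35 pos [0.5518 0.1052 0.058 ] open 0.0296 q [ 0.24  0.48  1.8  -0.17  0.91  2.  ]
```

```bash
python3 -m inch '[[[0,0,0,0,0,0.001,1],[0,0,0,0,0,0.002,1],[0,0,0,0,0,0.003,1],[0,0,0,0,0,0.003,1],[0,0,0,0,0,0.003,1],[0,0,0,0,0,0.003,1],[0,0,0,0,0,0.003,1],[0,0,0,0,0,0.003,1],[0,0,0,0,0,0.003,1],[0,0,0,0,0,0.003,1]]]'
```

```text
time: 16.35
position: [0.5516, 0.1047, 0.0554]
ee_rot: [0.997, -0.041, -0.002, 0.07]
contact_force: [-0.3, 0.5, -1.0]
opening: 0.0297
grip_force: 15.0
```

```bash
python3 -m inch '[[[0,0,0,0,0,0.001,1],[0,0,0,0,0,0.001,1],[0,0,0,0,0,0.001,0.2],[0,0,0,0,0,0.001,0],[0,0,0,0,0,0.001,0],[0,0,0,0,0,0.001,0],[0,0,0,0,0,-0.03,0],[0,0,0,0,0,-0.09,0],[0,0,0,0,0,-0.15,0],[0,0,0,0,0,-0.2,0]]]'
python3 -m inch '[[[0,0,0,0,0,-0.03,0],[0,0,0,0,0,-0.03,0],[0,0,0,0,0,-0.03,0],[0,0,0,0,0,-0.03,0],[0,0,0,0,0,-0.03,0],[0,0,0,0,0,-0.03,0],[0,0,0,0,0,-0.03,0],[0,0,0,0,0,-0.03,0],[0,0,0,0,0,-0.03,0],[0,0,0,0,0,-0.03,0]]]'
python3 - <<'E'
from h import *
from workcell import env
p,d=env.get_image("scene");cv2.imwrite("pics/s5.png",p[:,:,::-1])
E
```

```text
time: 17.35
position: [0.5534, 0.1259, 0.2063]
ee_rot: [0.997, -0.041, -0.001, 0.069]
contact_force: [0.9, 0.6, -0.3]
opening: 0.0452
grip_force: 0.0
time: 18.35
position: [0.5534, 0.1287, 0.2262]
ee_rot: [0.997, -0.041, -0.002, 0.07]
contact_force: [0.0, -0.4, -0.0]
opening: 0.0454
grip_force: 0.0
```

View pics/s5.png

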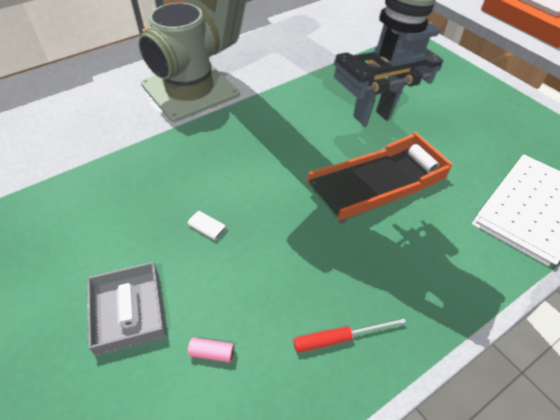

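The tube is in the catch pocket at (423,158) and the hexbar is in the tray at (126,305). I'll let the tube settle, then hand in.

```bash
python3 -m inch '[[[0,0,0,0,0,0,0],[0,0,0,0,0,0,0],[0,0,0,0,0,0,0],[0,0,0,0,0,0,0],[0,0,0,0,0,0,0],[0,0,0,0,0,0,0],[0,0,0,0,0,0,0],[0,0,0,0,0,0,0],[0,0,0,0,0,0,0],[0,0,0,0,0,0,0]]]' && python3 -c "
from workcell import env
print(env.close_job())"
```

```text
time: 19.4
position: [0.5533, 0.1287, 0.2262]
ee_rot: [0.997, -0.041, -0.002, 0.07]
contact_force: [0.1, 0.1, -0.4]
opening: 0.0457
grip_force: 0.0
the job is handed in; nothing more can be done
None
```

The job is handed in at 19.4 s: the hexagonal spacer lies in the grey tray, and the round tube rolled down the ramp by itself into the catch pocket; the hand-in returned no verdict.

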